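# Thread the filler cap onto the steam cleaner

## Task

The red filler cap is only sitting loose on the sloping filler neck of the bench steam cleaner. Hold it by its wing, keep it pressed gently along the neck and turn it backward (counter-clockwise, looking down on the cap) until you feel it drop into the start of the thread, then, still pressing lightly, turn it forward (clockwise) until it is fully home, and let go. Never force it: do not push hard, wrench against the blunt thread ends or pull the cap off, and leave the bottle, the spool and the tin where they stand.

Things in the scene. Friction and masses are not known exactly. Their poses are not given: they have to be found in the camera images.
- steam_cleaner: fixed aluminium steam cleaner, 130 mm (own x) by 145 mm (own y, from -75 to +70) and 95 mm high, with a carrying handle on top up to 112 mm; origin on the desk under it, z up, gauge and green switch on its -x front; its -y shoulder slopes down at 35 degrees and carries the filler neck
- filler_boss: black collar (66 mm in diameter, 31 mm high, fixed to the sloped shoulder) round the hidden threaded neck; origin on the neck axis at the sloped face; z is the neck axis, leaning 35 degrees from vertical toward the cleaner's own -y; x is the cleaner's x. Heights along the neck below are along this z
- filler_cap: loose red screw cap (about 0.08 kg), 51 mm in diameter, 22 mm high with a wing grip on top; origin on its axis at the underside of its skirt, z along its axis to the wing, own x along the wing. The wing is 46 mm long (own x), 13 mm thick (own y), from 22 to 53 mm above the origin. A plug (21 mm) guides it in the neck; three lugs inside the skirt ride on the thread
- cap_grip (a point): point on the cap's axis 44 mm above its origin, within the wing, where it can be gripped across its 13 mm thickness (own y of the cap) with the fingers pointing along the cap's -z; fingertips may reach down to 21 mm below it
- neck_land (a point): point on the neck axis 30 mm above the collar's origin: place of the cap's origin while its lugs rest on the three flat lands of the thread, as at the start. Counter-clockwise by a hidden angle between 15 and 75 degrees the lugs come over notches, each 18 degrees wider than a lug. Blunt thread ends stop the turn just past the notch, and also clockwise on the lands
- neck_notch (a point): point on the neck axis 21.5 mm above the collar's origin: place of the cap's origin when pressed down in the notches (the thread start) onto their floor. Pressing works against a spring seal: 2 N at the lands, 0.4 N more per mm; released in the notch the cap springs up again
- neck_home (a point): point on the neck axis 18.5 mm above the collar's origin: place of the cap's origin when screwed home and let go. From the notch, clockwise turning runs the lugs under the lands down a 15 degree slope with 1.5 mm play along the axis; after 45 to 65 degrees of clockwise turn (least from the clockwise side of the notch) the cap is home, 22 degrees later it meets an end stop. Home, the thread holds it by itself
- spool: grey spool of solder wire, 60 mm in diameter, 32 mm high, origin at the centre of its underside; bystander
- tin: round aluminium tin, 60 mm in diameter, 27 mm high, origin at the centre of its underside; bystander
- bottle: small bottle with a tan cap, 31 mm wide, 79 mm high, origin at the centre of its underside; bystander

How it is judged:
By the outcome, as a careful person would: the job done as asked, in the order asked, and still so for the second after the job is handed in, with the robot touching nothing.
It also fails if it takes over 64 s, if anything falls off the work surface, if the arm or the gripper's body presses on something with over 40 N, if the wrist force passes 120 N, or if a joint passes its speed limit or range.

## Robot

A 7-joint arm with a two-finger parallel gripper is mounted at the origin on a cart in front of the work surface, level with it; the furniture and walls round the work are solid. World frame = base frame: x ahead of the robot, y to its left, z up, the work surface at z = 0. Lengths are in m, angles in rad, forces in N, time in s.
With the tool pointing down it reaches from about 0.425 to 0.875 m from the base axis. Payload 4.7 kg.
Tool frame: the origin (TCP) lies on the mounting face of the last link; the fingertips stand 182 mm ahead of it and the grasp point (between the pads) lies 164 mm ahead of it; x points along the fingers, y is the direction in which the jaws open and shut, and the axes are right-handed (so a half turn about x gives the same grasp; the last joint's range is limited). The gripper opens to 87 mm and grips with 3 to 60 N. Pads are 19 mm wide; open, the fingers measure 117 mm over their backs; the gripper's body (75 mm by 190 mm) begins 51 mm behind the grasp point.
Start: joints at [1.124, 0.321, -0.07, 1.45, 0.023, 1.371, -0.057], TCP at [0.289, -0.582, 0.405] pointing down, gripper open.
Joint ranges: [-2.86, 2.86], [-0.3, 2.09], [-1.38, 1.24], [0.06, 2.45], [-1.56, 4.7], [0.09, 2.05], [-2.69, 2.69]. Speed limits (rad/s): [2.57, 2.57, 3.14, 3.14, 3.14, 3.14, 3.14].

## Interface

Orientations are given as a rotation vector (axis times angle).
In Python, from bench import monitor, get_image, ctrl gives the robot as it stands.
- The arm moves only by the shell command python3 -m creep 'ROWS' [FORCE]. ROWS is JSON, a list of rows, each a list of 7 numbers: the shift along the tool's x, y, z in mm, then the turn, a rotation vector about the tool's x, y, z in rad, then the finger opening in mm, from 0 to 87. A call has 1 to 5 rows; each row shifts and turns the commanded pose from where the row before left it, along the tool's axes as they then stand; what a row does not reach is not made up. A row lasts 1/10 s, in which the tool goes at most 50 mm and 8.59 degrees, less where a joint would pass 70% of its speed; a pose out of reach is approached as far as the arm can. A call is refused whole if a number of a shift passes 50 or a number of a turn 0.15, either way. A call with a gripper value outside its range is refused whole. The fingers move at their own pace and stop on an object; FORCE is the grip in N (left out, the last holds). Time passes only in rows, so rows that do not move let the fingers close. It gives the time, the measured TCP pose, the force and the opening at its end, in the units of the state.
- monitor.get_state(): the state, without advancing time (a new reading comes with each control period).
- get_image(name): name is "side" or "top" or "wrist"; returns a dict with "img" (480x640x3 uint8, red, green, blue), "mtx" (3x3 intrinsics, pixels), "view" (4x4, takes a point from world to camera coordinates). Camera axes: x right, y up, looking along -z (the intrinsics and any distortion apply to the point x, -y, -z); pixel columns grow to the right and rows downward; lengths in m; the calibration is good to about 2 mm. A picture is of the moment at which its call begins. There is no depth.
- ctrl.close_job(): hands the job in, once; it reports no verdict.
The state is a dict: "time": time; "joint_positions": joint angles; "qd": joint speeds; "joint_torque": joint torques, N m; "position": TCP position; "tool_rot": TCP orientation; "ft_force": force on the tool from outside, world axes, zero at the start; "torque": the same for the moment, N m; "grip_width": opening from 0.0 (shut) to 1.0 (fully open).
Only numpy, scipy, OpenCV 4.12 (cv2) and the standard library are available. Lean on these libraries where they do the work, as an engineer would, in place of code of your own. Each camera call takes 0.05 s, during which the arm holds its last target.

## Working session

There is one attempt and no reset: what is moved stays moved. The work goes in short steps, Python scripts to look and compute and a shell command to move; the robot and the scene stay as the last step left them, time stands still between calls to the robot, and variables do not carry over. Pictures are saved under pics/ and viewed, and the job is handed in when it is done.

```bash
ls; mkdir -p pics
python3 - <<'E'
from bench import monitor, get_image
import cv2
s=monitor.get_state()
print({k:s[k] for k in s})
for n in ("side","top","wrist"):
    d=get_image(n); cv2.imwrite(f"pics/{n}0.png",d["img"][:,:,::-1]); print(n,d["mtx"].tolist(),d["view"].round(4).tolist(),[k for k in d])
E
```

```text
pics
{'time': 0.0, 'joint_positions': array([ 1.12410029,  0.32187619, -0.07007469,  1.45168089,  0.02260279,
        1.37079967, -0.05691102]), 'qd': array([ 0.00071378, -0.00013755, -0.00072505,  0.00011213, -0.00171666,
        0.00048116,  0.00055022]), 'joint_torque': array([-6.54580867e-05, -4.91294789e+01, -4.04130695e-01, -3.12522089e+01,
       -6.39413833e-02,  4.38973715e-02,  1.72577943e-04]), 'position': array([ 0.28890627, -0.58204209,  0.40362359]), 'tool_rot': array([ 1.96538947,  0.46306683, -1.96650472]), 'ft_force': array([0.40482383, 0.32684353, 0.35449827]), 'torque': array([ 0.06244499, -0.03272583,  0.01892967]), 'grip_width': 0.9976223332989946}
side [[475.487099630316, 0.0, 311.5899598200933], [0.0, 475.487099630316, 229.85912698374932], [0.0, 0.0, 1.0]] [[0.9358, -0.3523, -0.0117, -0.56], [0.2274, 0.5779, 0.7838, -0.2056], [-0.2694, -0.7361, 0.6209, -0.7724], [0.0, 0.0, 0.0, 1.0]] ['img', 'mtx', 'view']
top [[555.6683959837763, 0.0, 310.8913695673436], [0.0, 555.6683959837763, 238.72967190067536], [0.0, 0.0, 1.0]] [[-0.0106, -0.9998, 0.0147, -0.0363], [0.9821, -0.0077, 0.188, -0.6019], [-0.1879, 0.0165, 0.982, -0.8491], [0.0, 0.0, 0.0, 1.0]] ['img', 'mtx', 'view']
wrist [[412.91452668877497, 0.0, 320.3041536838581], [0.0, 412.91452668877497, 236.17699719264255], [0.0, 0.0, 1.0]] [[0.4448, -0.8956, -0.0022, -0.6494], [0.8538, 0.4248, -0.301, 0.0373], [0.2705, 0.1321, 0.9536, -0.3924], [0.0, 0.0, 0.0, 1.0]] ['img', 'mtx', 'view']
```

View pics/side0.png

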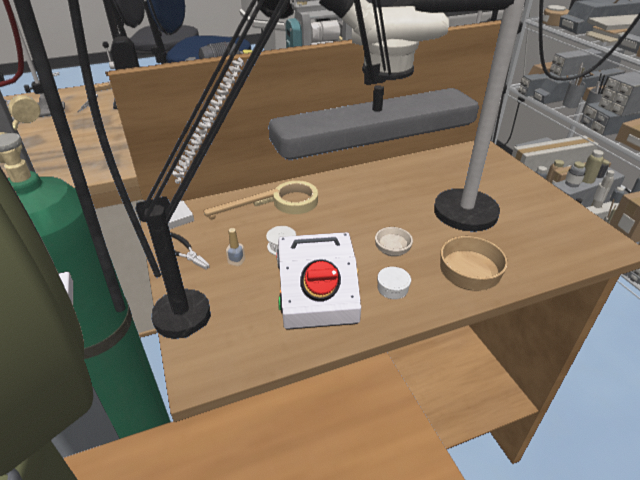

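View pics/top0.png

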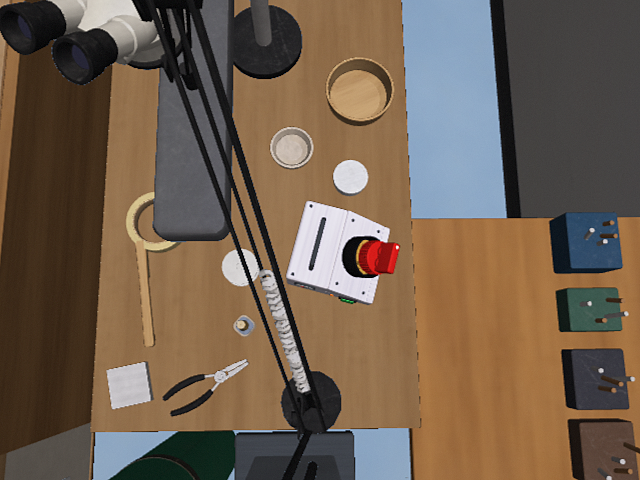

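View pics/wrist0.png

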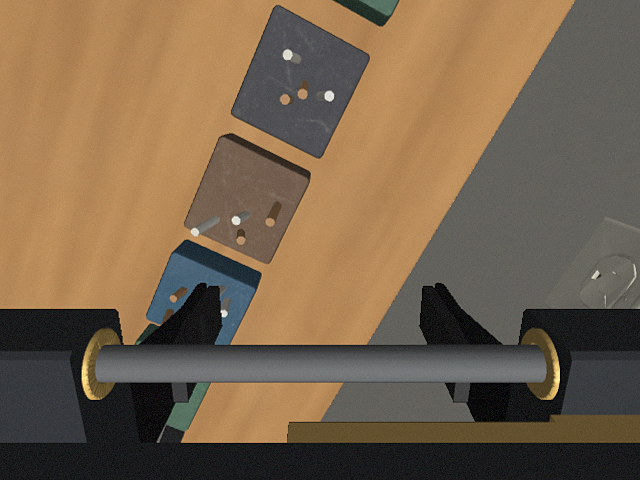

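Run:
```python
import cv2,numpy as np
from bench import get_image
for n,(x,y,w,h) in dict(side=(210,215,220,130),top=(215,140,220,200)).items():
    d=get_image(n)
    c=d["img"][y:y+h,x:x+w,::-1]; f=min(800/w,600/h); 
    cv2.imwrite(f"pics/{n}1.png",cv2.resize(c,None,fx=f,fy=f,interpolation=cv2.INTER_CUBIC)); print(n,f)
    V=np.array(d["view"]); print(-V[:3,:3].T@V[:3,3])
```

```text
side 3.6363636363636362
[ 0.3627033  -0.6471152   0.63415079]
top 3.0
[ 0.43120781 -0.02692026  0.94759788]
```

View pics/side1.png

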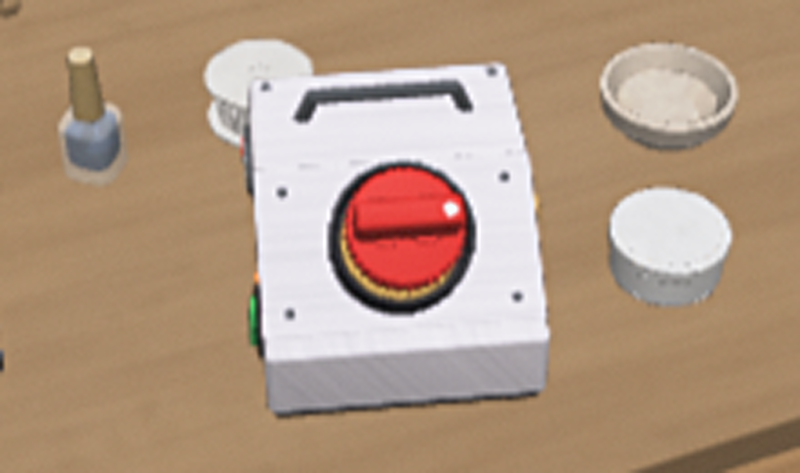

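View pics/top1.png

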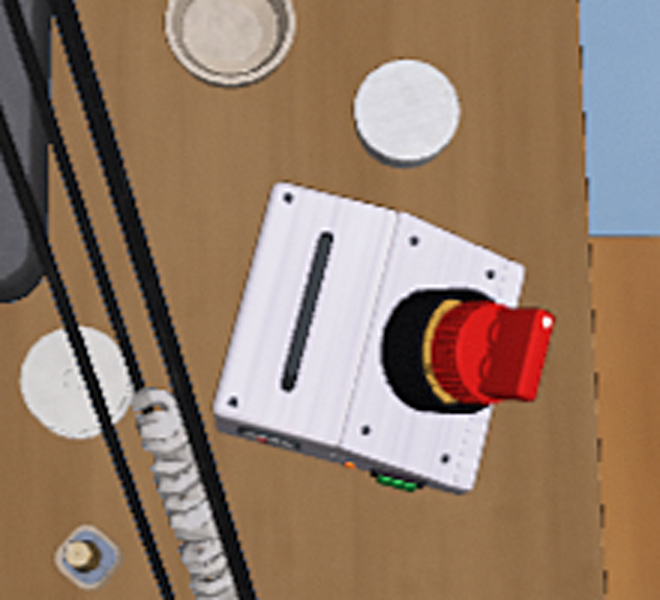

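Run:
```python
import cv2,numpy as np
from bench import get_image
for n,(x,y,w,h) in dict(side=(295,255,50,50),top=(335,225,75,60)).items():
    d=get_image(n)
    c=d["img"][y:y+h,x:x+w,::-1]; f=10
    c=cv2.resize(c,None,fx=f,fy=f,interpolation=cv2.INTER_CUBIC)
    for i in range(0,w,10): cv2.putText(c,str(x+i),(i*f,10),0,.35,(255,255,0),1); cv2.line(c,(i*f+5,0),(i*f+5,h*f),(255,255,0),1)
    for i in range(0,h,10): cv2.putText(c,str(y+i),(0,i*f+14),0,.35,(255,255,0),1); cv2.line(c,(0,i*f+5),(w*f,i*f+5),(255,255,0),1)
    cv2.imwrite(f"pics/{n}2.png",c)
```

```text
(no output)
```

View pics/side2.png

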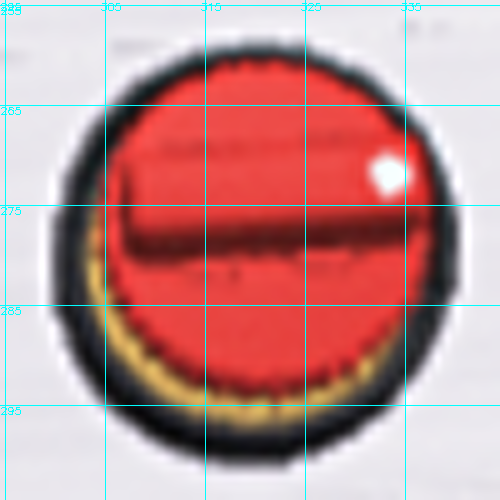

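View pics/top2.png

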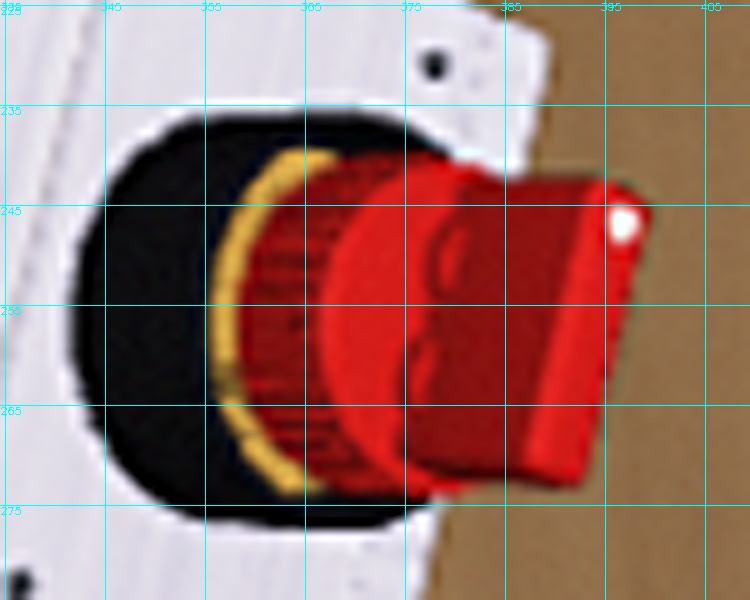

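```bash
cat > geo.py <<'E'
import numpy as np
from scipy.spatial.transform import Rotation as R
from bench import get_image, monitor
def proj(d,P):
    P=np.atleast_2d(P); V=np.array(d["view"]); K=np.array(d["mtx"])
    c=P@V[:3,:3].T+V[:3,3]; x=np.c_[c[:,0],-c[:,1],-c[:,2]]@K.T
    return x[:,:2]/x[:,2:]
def ray(d,p):
    V=np.array(d["view"]); K=np.array(d["mtx"])
    v=np.linalg.inv(K)@[p[0],p[1],1]; v=V[:3,:3].T@[v[0],-v[1],-v[2]]
    return -V[:3,:3].T@V[:3,3], v/np.linalg.norm(v)
def tri(*prs):
    A=np.zeros((3,3));b=np.zeros(3)
    for d,p in prs:
        o,v=ray(d,p);M=np.eye(3)-np.outer(v,v);A+=M;b+=M@o
    X=np.linalg.solve(A,b); return X
def onz(d,p,z):
    o,v=ray(d,p); return o+v*(z-o[2])/v[2]
E
python3 - <<'E'
from geo import *
from scipy.optimize import least_squares
S=get_image("side");T=get_image("top")
for n,d,p,z in [("botL",S,(284.8,328.3),0),("botR",S,(359.9,321.7),0),("back+",T,(306.7,201),.095),("back-",T,(287.3,279.3),.095)]: print(n,onz(d,p,z).round(4))
w1=tri((T,(396,244.5)),(S,(336,271.5)));w0=tri((T,(389.5,271.5)),(S,(306.5,274)));print(w0,w1,np.linalg.norm(w1-w0))
def model(p):
    X,Y,ps,yb,zb,phi=p; Rz=R.from_euler('z',ps); Rb=Rz*R.from_euler('x',np.radians(35))
    o=np.array([X,Y,0]); b=o+Rz.apply([0,yb,zb])
    return o,Rz,Rb,b
def res(p):
    o,Rz,Rb,b=model(p); phi=p[5]
    c=lambda q:o+Rz.apply(q)
    w=lambda s:b+Rb.apply([s*.023*np.cos(phi),s*.023*np.sin(phi),.083])
    e=[proj(S,c([-.065,-.075,0]))-(284.8,328.3),proj(S,c([.065,-.075,0]))-(359.9,321.7),
       proj(T,c([.065,.07,.095]))-(306.7,201),proj(T,c([-.065,.07,.095]))-(287.3,279.3),
       proj(S,w(1))-(336,271.5),proj(S,w(-1))-(306.5,274),proj(T,w(1))-(396,244.5),proj(T,w(-1))-(389.5,271.5)]
    return np.ravel(e)
s=least_squares(res,[.6,-.1,-.24,-.04,.07,0]);print(s.x.round(4),np.degrees(s.x[[2,5]]));print(s.fun.reshape(-1,2).round(2))
o,Rz,Rb,b=model(s.x);print("boss",b,"axis",Rb.apply([0,0,1]),"grip",b+Rb.apply([0,0,.074]))
print(proj(T,b+Rb.apply([0,0,.03])),proj(S,b+Rb.apply([0,0,.031])))
print("tool now",R.from_rotvec(monitor.get_state()["tool_rot"]).as_matrix().round(3))
E
```

```text
botL [ 0.5001 -0.1314  0.    ]
botR [ 0.6255 -0.1644  0.    ]
back+ [ 0.6552 -0.0352  0.095 ]
back- [ 0.531  -0.0042  0.095 ]
[ 0.5348751  -0.15539624  0.13718393] [ 0.57663465 -0.16684201  0.1375469 ] 0.043301239742112786
[ 0.5768 -0.0832 -0.2517 -0.0329  0.0687 -0.0161] [-14.42259004  -0.92092964]
[[-1.27  4.37]
 [-0.45  3.9 ]
 [-2.33 -1.23]
 [-3.27 -0.16]
 [ 1.4   0.29]
 [ 0.66 -0.15]
 [ 0.07 -1.52]
 [-0.36  1.17]]
boss [ 0.56863352 -0.11505242  0.06870974] axis [-0.14286169 -0.55550019  0.81915204] grip [ 0.55806176 -0.15615943  0.12932699]
[[369.15416131 257.39799875]] [[319.93717848 279.32025181]]
tool now [[-0.     0.445 -0.896]
 [-0.    -0.896 -0.445]
 [-1.    -0.     0.   ]]
```

Run:
```python
from geo import *
S=get_image("side");T=get_image("top")
print("base",onz(T,(311,402),0.02),onz(S,(180,312),.02))
for a,b in [((303,390),(180,178)),((265,272),(240,62))]:
    X=tri((T,a),(S,b));print(X,proj(T,X),proj(S,X))
```

```text
base [ 0.34117863 -0.03981021  0.02      ] [ 0.33915958 -0.04864965  0.02      ]
[ 0.3830086  -0.02738348  0.26685747] [[303.26019181 386.47467701]] [[177.12504233 178.25084016]]
[0.50122028 0.00928431 0.40786962] [[264.91193533 272.53528966]] [[240.37388787  61.92620739]]
```

```bash
cat > plan.py <<'E'
from geo import *
np.set_printoptions(suppress=True,linewidth=150)
# neck model; edit after remeasure
B=np.array([.56863352,-.11505242,.06870974]); RB=R.from_euler('z',-.2517)*R.from_euler('x',np.radians(35))
AX=RB.apply([0,0,1])
def target(h, ang, lat=(0,0)):
    """grasp point at h (m) along neck above collar origin; ang deg wing angle (ccw about neck z) from cleaner x"""
    C=RB*R.from_euler('z',ang,degrees=True); M=C.as_matrix()
    Rt=R.from_matrix(np.c_[-M[:,2],-M[:,1],-M[:,0]])
    g=B+RB.apply([lat[0],lat[1],h]); return g+.164*AX,Rt
def rows(pt,Rt,n):
    s=monitor.get_state(); p=s["position"]; Rc=R.from_rotvec(s["tool_rot"])
    dr=(Rc.inv()*Rt).as_rotvec()
    for i in range(n):
        Ri=Rc*R.from_rotvec(dr*i/n)
        print((Ri.inv().apply((pt-p)/n)*1000).round(1).tolist(),(dr/n).round(4).tolist())
def rep():
    s=monitor.get_state(); p=s["position"]; Rc=R.from_rotvec(s["tool_rot"])
    g=p+Rc.apply([.164,0,0]); r=RB.inv().apply(g-B)*1000
    Cr=(RB.inv()*Rc).as_matrix(); x=-Cr[:,2]
    print("t",round(s["time"],2),"grasp in neck mm",r.round(2),"tilt",(-Cr[:2,0]).round(4),"ang",np.degrees(np.arctan2(x[1],x[0])).round(2),"w mm",round(s["grip_width"]*87,2))
    print("F neck",RB.inv().apply(s["ft_force"]).round(2),"M neck@tcp",RB.inv().apply(s["torque"]).round(3),"q",s["joint_positions"].round(2))
E
python3 -c "
from plan import *
rep(); rows(*target(.074+.09,-1),15)"
```

```text
t 0.55 grasp in neck mm [-154.45 -328.96  440.42] tilt [-0.      0.5736] ang 35.29 w mm 86.88
F neck [0.28 0.48 0.54] M neck@tcp [-0.009 -0.    -0.007] q [ 1.12  0.32 -0.07  1.45  0.02  1.37 -0.06]
[4.5, -10.1, -22.3] [0.0471, 0.0142, -0.0391]
[5.2, -11.0, -21.8] [0.0471, 0.0142, -0.0391]
[6.0, -11.8, -21.2] [0.0471, 0.0142, -0.0391]
[6.7, -12.5, -20.5] [0.0471, 0.0142, -0.0391]
[7.5, -13.2, -19.8] [0.0471, 0.0142, -0.0391]
[8.3, -13.8, -19.1] [0.0471, 0.0142, -0.0391]
[9.1, -14.3, -18.3] [0.0471, 0.0142, -0.0391]
[10.0, -14.8, -17.4] [0.0471, 0.0142, -0.0391]
[10.8, -15.2, -16.6] [0.0471, 0.0142, -0.0391]
[11.6, -15.5, -15.7] [0.0471, 0.0142, -0.0391]
[12.4, -15.7, -14.8] [0.0471, 0.0142, -0.0391]
[13.3, -15.9, -13.9] [0.0471, 0.0142, -0.0391]
[14.1, -16.0, -12.9] [0.0471, 0.0142, -0.0391]
[14.9, -16.0, -12.0] [0.0471, 0.0142, -0.0391]
[15.7, -16.0, -11.0] [0.0471, 0.0142, -0.0391]
```

```bash
python3 -m creep '[[4.5,-10,-22.3,0.047,0.014,-0.039,60],[5.2,-11,-21.8,0.047,0.014,-0.039,60],[6,-11.8,-21.2,0.047,0.014,-0.039,60],[6.7,-12.5,-20.5,0.047,0.014,-0.039,60],[7.5,-13.2,-19.8,0.047,0.014,-0.039,60]]' 15
python3 -m creep '[[8.3,-13.8,-19.1,0.047,0.014,-0.039,60],[9.1,-14.3,-18.3,0.047,0.014,-0.039,60],[10,-14.8,-17.4,0.047,0.014,-0.039,60],[10.8,-15.2,-16.6,0.047,0.014,-0.039,60],[11.6,-15.5,-15.7,0.047,0.014,-0.039,60]]'
python3 -c "
from plan import *
rep(); rows(*target(.074+.09,-1),5)"
```

```text
time: 1.05
position: [0.3672, -0.4864, 0.3823]
tool_rot: [2.214, 0.473, -2.162]
ft_force: [0.8, 0.5, -0.4]
grip_width: 0.713
time: 1.55
position: [0.4447, -0.3914, 0.3597]
tool_rot: [-2.036, -0.395, 1.941]
ft_force: [-1.0, 0.7, -0.9]
grip_width: 0.691
t 1.55 grasp in neck mm [ -59.61 -110.49  249.11] tilt [0.0512 0.2006] ang 11.99 w mm 60.13
F neck [-1.13 -0.21 -1.01] M neck@tcp [-0.462 -0.038 -0.037] q [ 0.91  0.33 -0.16  1.56 -0.28  1.5  -0.79]
[12.3, -15.6, -14.7] [0.0469, 0.0143, -0.0393]
[13.1, -15.8, -13.8] [0.0469, 0.0143, -0.0393]
[14.0, -15.9, -12.9] [0.0469, 0.0143, -0.0393]
[14.8, -15.9, -11.9] [0.0469, 0.0143, -0.0393]
[15.5, -15.8, -10.9] [0.0469, 0.0143, -0.0393]
```

```bash
python3 -m creep '[[12.3,-15.6,-14.7,0.047,0.014,-0.039,60],[13.1,-15.8,-13.8,0.047,0.014,-0.039,60],[14,-15.9,-12.9,0.047,0.014,-0.039,60],[14.8,-15.9,-11.9,0.047,0.014,-0.039,60],[15.5,-15.8,-10.9,0.047,0.014,-0.039,60]]'
python3 -m creep '[[0,0,0,0,0,0,60]]'
python3 - <<'E'
from plan import *
import cv2
rep()
for n in ("side","top","wrist"):
    d=get_image(n); cv2.imwrite(f"pics/{n}3.png",d["img"][:,:,::-1]);
E
```

```text
time: 2.05
position: [0.5216, -0.2972, 0.3372]
tool_rot: [-1.837, -0.319, 1.709]
ft_force: [-0.2, -0.7, -0.6]
grip_width: 0.689
time: 2.15
position: [0.5227, -0.2944, 0.3366]
tool_rot: [-1.837, -0.327, 1.712]
ft_force: [-0.1, 0.3, 0.3]
grip_width: 0.692
t 2.15 grasp in neck mm [ -0.76   2.14 161.62] tilt [ 0.0054 -0.0007] ang -0.74 w mm 60.16
F neck [-0.17  0.38  0.08] M neck@tcp [-0.635  0.085 -0.015] q [ 0.81  0.37 -0.22  1.6  -0.49  1.43 -1.1 ]
```

View pics/wrist3.png

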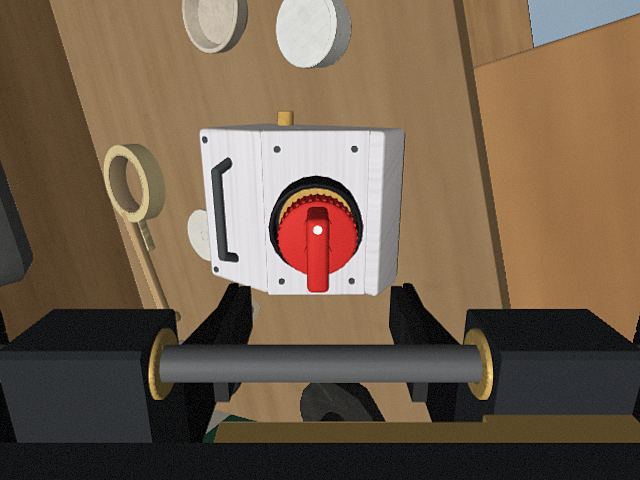

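View pics/side3.png

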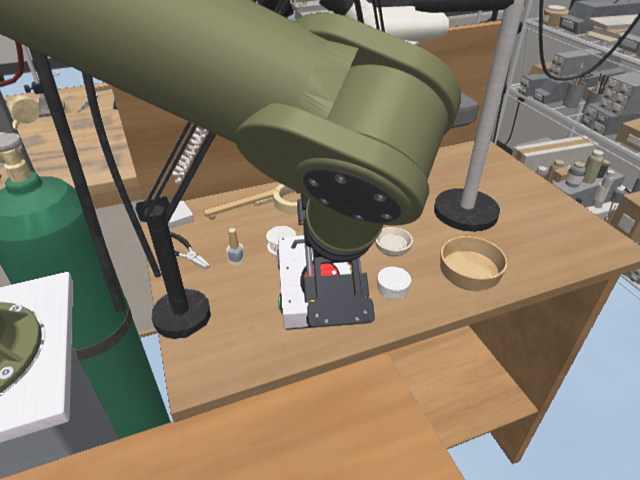

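View pics/top3.png

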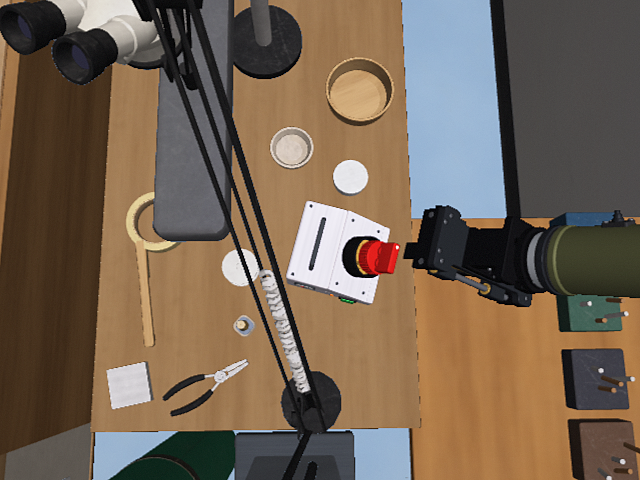

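Run:
```python
from plan import *
import cv2
d=get_image("wrist")
W=lambda s,phi,h:B+RB.apply([s*.023*np.cos(np.radians(phi)),s*.023*np.sin(np.radians(phi)),h])
for phi in(-1,):
  print([proj(d,W(s,phi,h)).round(1).tolist() for s,h in((1,.083),(-1,.083),(-1,.052))])
print("collar rim c",proj(d,B+AX*.031), "cap flange c",proj(d,B+AX*.052))
p,Rt=target(.074,-1)
s=monitor.get_state()
g=s["position"]+R.from_rotvec(s["tool_rot"]).apply([.164,0,0]);print("grasp pt px",proj(d,g))
c=d["img"][160:310,250:390,::-1]; cv2.imwrite("pics/w4.png",cv2.resize(c,None,fx=4,fy=4,interpolation=cv2.INTER_CUBIC))
```

```text
[[[315.7, 214.9]], [[315.8, 289.2]], [[316.1, 269.6]]]
collar rim c [[316.22492583 227.82063976]] cap flange c [[316.05782928 236.92864939]]
grasp pt px [[320.50980729 327.0942362 ]]
```

View pics/w4.png

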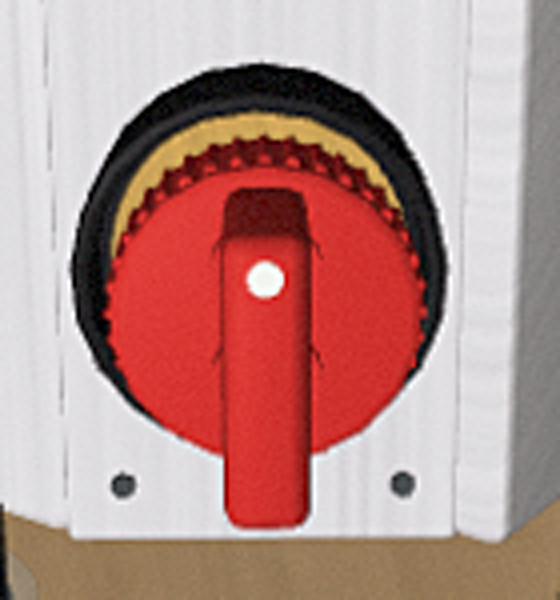

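Run:
```python
from plan import *
import cv2
d=get_image("wrist"); im=d["img"].astype(int)
hsv=cv2.cvtColor(d["img"],cv2.COLOR_RGB2HSV)
red=((hsv[...,1]>150)&((hsv[...,0]<8)|(hsv[...,0]>172))).astype(np.uint8)
notwhite=((im.min(2)<120)).astype(np.uint8); roi=np.zeros_like(red); roi[168:290,262:370]=1
def bb(m):
    n,l,s,c=cv2.connectedComponentsWithStats(m*roi); i=1+s[1:,4].argmax(); return s[i]
print("red",bb(red),"all",bb(notwhite))
t=np.linspace(0,2*np.pi,181)
def circ(r,h): 
    q=proj(d,B+RB.apply(np.c_[r*np.cos(t),r*np.sin(t),0*t+h])); return q.min(0).round(1),q.max(0).round(1)
print("collar top",circ(.033,.031),"collar base",circ(.033,0)); print("cap skirt",circ(.0255,.030),"cap top",circ(.0255,.052))
# rows profile of red width at several rows
for r in range(200,295,8):
    x=np.where((red*roi)[r])[0]; y=np.where((notwhite*roi)[r])[0]; print(r,x.min(),x.max(),(x.min()+x.max())/2,y.min(),y.max(),(y.min()+y.max())/2) if len(x) else 0
```

```text
red [ 275  194   81   96 5272] all [ 267  176   95  114 7465]
collar top (array([268.8, 181.3]), array([362.7, 271.4])) collar base (array([273.4, 174. ]), array([358.6, 256.5]))
cap skirt (array([279.6, 191.9]), array([351.9, 261.3])) cap top (array([276.6, 198.8]), array([354.5, 273. ]))
200 296 335 315.5 276 353 314.5
208 286 344 315.0 272 356 314.0
216 281 349 315.0 269 359 314.0
224 278 353 315.5 268 360 314.0
232 275 355 315.0 268 360 314.0
240 276 354 315.0 269 359 314.0
248 277 353 315.0 273 355 314.0
256 281 349 315.0 278 350 314.0
264 288 342 315.0 287 342 314.5
272 302 329 315.5 301 330 315.5
280 306 326 316.0 278 352 315.0
288 306 325 315.5 306 326 316.0
```

```bash
sed -i 's/^AX=/B=B+RB.apply([-.0012,.0002,0])\nAX=/' plan.py; python3 -c "
from plan import *
rep(); rows(*target(.1,-1),5)"
```

```text
t 2.4 grasp in neck mm [  0.19  -2.54 165.36] tilt [0.0009 0.0041] ang -0.98 w mm 59.99
F neck [ 0.48 -0.89  0.94] M neck@tcp [-0.547  0.018 -0.03 ] q [ 0.82  0.37 -0.22  1.6  -0.49  1.43 -1.1 ]
[13.1, -0.4, 0.1] [0.0001, 0.0002, -0.0008]
[13.1, -0.4, 0.1] [0.0001, 0.0002, -0.0008]
[13.1, -0.4, 0.1] [0.0001, 0.0002, -0.0008]
[13.1, -0.4, 0.1] [0.0001, 0.0002, -0.0008]
[13.1, -0.4, 0.1] [0.0001, 0.0002, -0.0008]
```

```bash
python3 -m creep '[[13,0,0,0,0,0,60],[13,0,0,0,0,0,60],[13,0,0,0,0,0,60],[0,0,0,0,0,0,60]]' >/dev/null; python3 -c "
from plan import *
rep()"; python3 -m creep '[[0,0,0,0,0,0,60]]' >/dev/null; python3 -c "
from plan import *
rep()
rows(*target(.075,-1),3)
"
```

```text
t 2.8 grasp in neck mm [ -1.39  -0.78 122.18] tilt [0.0069 0.0006] ang -0.92 w mm 60.14
F neck [-0.66  0.45 -0.06] M neck@tcp [-0.638  0.068 -0.036] q [ 0.79  0.38 -0.23  1.66 -0.5   1.36 -1.1 ]
t 2.9 grasp in neck mm [ -0.21  -1.27 124.58] tilt [0.0035 0.0022] ang -0.92 w mm 59.66
F neck [ 0.19 -0.29 -0.98] M neck@tcp [-0.636  0.007 -0.091] q [ 0.79  0.38 -0.23  1.66 -0.5   1.36 -1.1 ]
[16.5, -0.3, 0.1] [0.0005, 0.0011, -0.0007]
[16.5, -0.3, 0.1] [0.0005, 0.0011, -0.0007]
[16.5, -0.3, 0.1] [0.0005, 0.0011, -0.0007]
```

```bash
python3 -m creep '[[12.5,-0.4,0,0,0,0,50],[12.5,-0.4,0,0,0,0,50],[12.5,-0.4,0,0,0,0,50],[12,0,0,0,0,0,50],[0,0,0,0,0,0,50]]' >/dev/null; python3 -c "
from plan import *
rep()"; python3 -m creep '[[0,0,0,0,0,0,50]]' >/dev/null
python3 - <<'E'
from plan import *
import cv2
rep()
d=get_image("wrist"); cv2.imwrite("pics/w5.png",d["img"][:,:,::-1])
d=get_image("top"); cv2.imwrite("pics/t5.png",cv2.resize(d["img"][180:330,280:480,::-1],None,fx=4,fy=4,interpolation=2))
rep()
E
```

```text
t 3.4 grasp in neck mm [-1.12  0.27 73.31] tilt [0.0057 0.0011] ang -0.92 w mm 50.21
F neck [-0.21  0.61 -0.59] M neck@tcp [-0.553  0.05   0.054] q [ 0.76  0.4  -0.25  1.72 -0.51  1.26 -1.1 ]
t 3.5 grasp in neck mm [-0.14 -0.32 75.41] tilt [0.003  0.0025] ang -0.92 w mm 50.29
F neck [0.7  0.37 0.62] M neck@tcp [-0.635  0.006 -0.07 ] q [ 0.77  0.4  -0.25  1.72 -0.51  1.26 -1.1 ]
t 3.6 grasp in neck mm [ 0.33 -0.62 76.32] tilt [0.0015 0.0031] ang -0.93 w mm 50.31
F neck [-0.62  1.1  -0.07] M neck@tcp [-0.614  0.021 -0.03 ] q [ 0.77  0.4  -0.25  1.72 -0.51  1.26 -1.1 ]
```

View pics/w5.png

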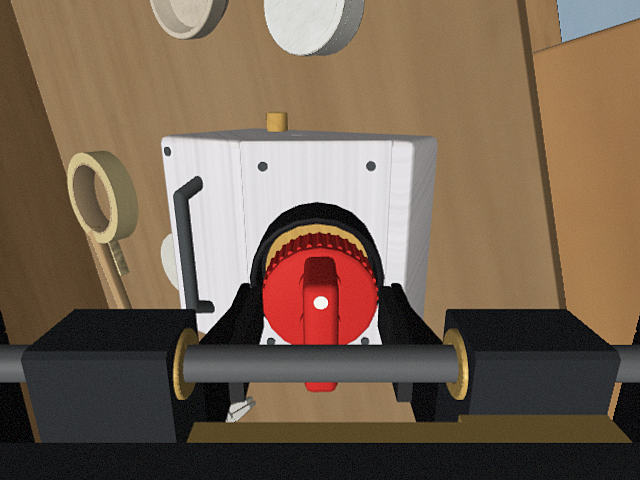

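View pics/t5.png

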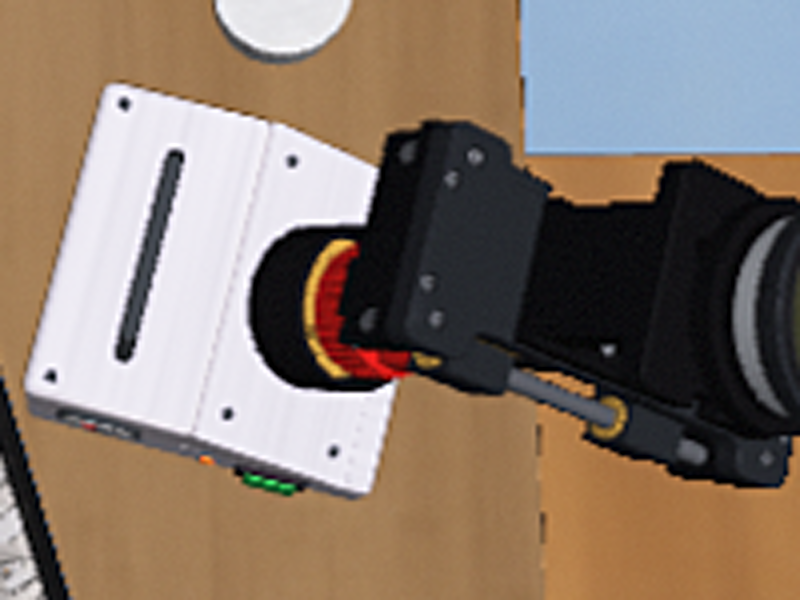

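```bash
python3 -m creep '[[1,0,0,0,0,0,30],[0,0,0,0,0,0,20],[0,0,0,0,0,0,12],[0,0,0,0,0,0,8],[0,0,0,0,0,0,5]]' 25; python3 -m creep '[[0,0,0,0,0,0,5],[0,0,0,0,0,0,5],[0,0,0,0,0,0,5]]' >/dev/null; python3 -c "
from plan import *
rep()"
```

```text
time: 4.1
position: [0.5338, -0.2474, 0.2645]
tool_rot: [-1.839, -0.32, 1.711]
ft_force: [0.0, -0.2, 0.6]
grip_width: 0.209
t 4.4 grasp in neck mm [ 0.09  0.09 74.79] tilt [0.0023 0.0021] ang -0.9 w mm 12.79
F neck [0.45 1.53 0.27] M neck@tcp [-0.203  0.059  0.001] q [ 0.76  0.4  -0.25  1.72 -0.51  1.26 -1.1 ]
```

```bash
python3 -m creep '[[0.5,0,0,0,0,0,5],[0.5,0,0,0,0,0,5],[0,0,0,0,0,0,5],[0,0,0,0,0,0,5]]' >/dev/null; python3 -c "
from plan import *
rep()";python3 -m creep '[[0.5,0,0,0,0,0,5],[0.5,0,0,0,0,0,5],[0,0,0,0,0,0,5],[0,0,0,0,0,0,5]]' >/dev/null; python3 -c "
from plan import *
rep()"
```

```text
t 4.8 grasp in neck mm [ 0.18  0.06 74.62] tilt [0.0018 0.0023] ang -0.91 w mm 13.02
F neck [-1.97  3.92  4.74] M neck@tcp [ 0.131  0.488 -0.054] q [ 0.76  0.4  -0.25  1.72 -0.51  1.26 -1.09]
t 5.2 grasp in neck mm [ 0.3   0.11 74.51] tilt [0.0014 0.0023] ang -0.9 w mm 13.03
F neck [-2.7   2.59  9.33] M neck@tcp [ 0.283  0.821 -0.033] q [ 0.76  0.4  -0.25  1.72 -0.51  1.26 -1.09]
```

```bash
python3 -m creep '[[-0.5,0,0,-0.04,0,0,5],[0,0,0,-0.04,0,0,5],[0,0,0,-0.04,0,0,5],[0,0,0,0,0,0,5]]' >/dev/null; python3 -c "
from plan import *
rep()";python3 -m creep '[[0,0,0,-0.04,0,0,5],[0,0,0,-0.04,0,0,5],[0,0,0,0,0,0,5]]' >/dev/null; python3 -c "
from plan import *
rep()"
```

```text
t 5.6 grasp in neck mm [ 0.2  -0.02 74.55] tilt [0.0016 0.0023] ang 6.01 w mm 13.07
F neck [-2.01  3.28  6.77] M neck@tcp [ 0.15   0.551 -0.048] q [ 0.78  0.4  -0.27  1.72 -0.51  1.26 -0.98]
t 5.9 grasp in neck mm [ 0.22 -0.05 74.55] tilt [0.0016 0.0024] ang 10.6 w mm 12.63
F neck [-2.21  3.04  6.87] M neck@tcp [ 0.175  0.602 -0.081] q [ 0.79  0.4  -0.28  1.72 -0.5   1.26 -0.9 ]
```

```bash
cat > r.py <<'E'
from plan import *
rep()
E
python3 -m creep '[[0,0,0,-0.04,0,0,5],[0,0,0,-0.04,0,0,5],[0,0,0,0,0,0,5]]' >/dev/null; python3 r.py;python3 -m creep '[[0,0,0,-0.04,0,0,5],[0,0,0,-0.04,0,0,5],[0,0,0,0,0,0,5]]' >/dev/null; python3 r.py
```

```text
t 6.2 grasp in neck mm [ 0.21 -0.13 74.56] tilt [0.0016 0.0025] ang 15.17 w mm 12.75
F neck [-1.8   3.4   5.91] M neck@tcp [ 0.009  0.528 -0.045] q [ 0.8   0.41 -0.29  1.72 -0.5   1.25 -0.83]
t 6.5 grasp in neck mm [ 0.23 -0.2  74.57] tilt [0.0015 0.0026] ang 19.75 w mm 12.83
F neck [-2.47  3.01  6.42] M neck@tcp [ 0.08   0.539 -0.027] q [ 0.81  0.41 -0.3   1.72 -0.49  1.25 -0.75]
```

```bash
for i in 1; do python3 -m creep '[[0,0,0,-0.04,0,0,5],[0,0,0,-0.04,0,0,5],[0,0,0,0,0,0,5]]' >/dev/null; python3 r.py; done;python3 -m creep '[[0,0,0,-0.04,0,0,5],[0,0,0,-0.04,0,0,5],[0,0,0,0,0,0,5]]' >/dev/null; python3 r.py
```

```text
t 6.8 grasp in neck mm [ 0.26 -0.26 74.57] tilt [0.0014 0.0027] ang 24.33 w mm 13.05
F neck [-1.81  2.79  5.97] M neck@tcp [ 0.044  0.526 -0.066] q [ 0.82  0.41 -0.31  1.72 -0.49  1.25 -0.67]
t 7.1 grasp in neck mm [ 0.28 -0.3  74.55] tilt [0.0014 0.0028] ang 28.92 w mm 12.81
F neck [-1.99  3.16  7.53] M neck@tcp [-0.048  0.431 -0.024] q [ 0.83  0.41 -0.33  1.71 -0.48  1.25 -0.6 ]
```

```bash
python3 -m creep '[[0,0,0,-0.04,0,0,5],[0,0,0,-0.04,0,0,5],[0,0,0,0,0,0,5]]' >/dev/null; python3 r.py;python3 -m creep '[[0,0,0,-0.04,0,0,5],[0,0,0,-0.04,0,0,5],[0,0,0,0,0,0,5]]' >/dev/null; python3 r.py
```

```text
t 7.4 grasp in neck mm [ 0.33 -0.33 74.57] tilt [0.0013 0.0029] ang 33.5 w mm 12.74
F neck [-1.77  3.03  6.09] M neck@tcp [-0.096  0.453 -0.037] q [ 0.84  0.41 -0.34  1.71 -0.48  1.25 -0.52]
t 7.7 grasp in neck mm [ 0.36 -0.39 74.57] tilt [0.0012 0.003 ] ang 38.08 w mm 12.95
F neck [-2.88  1.98  6.07] M neck@tcp [-0.067  0.405 -0.022] q [ 0.85  0.41 -0.35  1.71 -0.47  1.25 -0.44]
```

```bash
python3 -m creep '[[0,0,0,-0.04,0,0,5],[0,0,0,-0.04,0,0,5],[0,0,0,0,0,0,5]]' >/dev/null; python3 r.py;python3 -m creep '[[0,0,0,-0.04,0,0,5],[0,0,0,-0.04,0,0,5],[0,0,0,0,0,0,5]]' >/dev/null; python3 r.py
```

```text
t 8.0 grasp in neck mm [ 0.38 -0.45 74.57] tilt [0.0011 0.003 ] ang 42.66 w mm 12.88
F neck [-1.83  0.63  6.41] M neck@tcp [-0.148  0.415  0.01 ] q [ 0.86  0.42 -0.36  1.71 -0.47  1.24 -0.37]
t 8.3 grasp in neck mm [ 0.43 -0.5  74.6 ] tilt [0.0009 0.0031] ang 47.25 w mm 12.94
F neck [-1.46  1.58  6.7 ] M neck@tcp [-0.082  0.383 -0.003] q [ 0.87  0.42 -0.38  1.71 -0.46  1.24 -0.29]
```

```bash
python3 -m creep '[[0,0,0,-0.04,0,0,5],[0,0,0,-0.04,0,0,5],[0,0,0,0,0,0,5]]' >/dev/null; python3 r.py;python3 -m creep '[[0,0,0,-0.04,0,0,5],[0,0,0,-0.04,0,0,5],[0,0,0,0,0,0,5]]' >/dev/null; python3 r.py
```

```text
t 8.6 grasp in neck mm [ 0.46 -0.51 74.58] tilt [0.0009 0.0031] ang 51.83 w mm 12.44
F neck [-1.5   1.24  5.23] M neck@tcp [-0.207  0.308 -0.021] q [ 0.88  0.42 -0.39  1.71 -0.46  1.24 -0.22]
t 8.9 grasp in neck mm [ 0.52 -0.53 74.53] tilt [0.0007 0.0032] ang 56.41 w mm 12.99
F neck [-2.1   1.37  5.58] M neck@tcp [-0.151  0.327  0.   ] q [ 0.89  0.42 -0.4   1.71 -0.45  1.24 -0.14]
```

```bash
python3 -m creep '[[0,0,0,-0.04,0,0,5],[0,0,0,-0.04,0,0,5],[0,0,0,0,0,0,5]]' >/dev/null; python3 r.py
```

```text
t 9.2 grasp in neck mm [ 0.51 -0.52 74.37] tilt [0.0008 0.0031] ang 61.0 w mm 12.76
F neck [-0.2   0.83  5.23] M neck@tcp [-0.214  0.169 -0.014] q [ 0.9   0.42 -0.41  1.71 -0.45  1.24 -0.06]
```

```bash
python3 -m creep '[[0,0,0,-0.04,0,0,5],[0,0,0,-0.04,0,0,5],[0,0,0,0,0,0,5]]' >/dev/null; python3 r.py
```

```text
t 9.5 grasp in neck mm [ 0.55 -0.54 73.88] tilt [0.0008 0.0031] ang 65.54 w mm 12.86
F neck [0.31 1.75 2.81] M neck@tcp [-0.306 -0.132 -0.011] q [ 0.91  0.43 -0.43  1.71 -0.44  1.23  0.01]
```

```bash
python3 -m creep '[[1,0,0,-0.04,0,0,5],[1,0,0,0,0,0,5],[0,0,0,0,0,0,5]]' >/dev/null; python3 r.py
```

```text
t 9.8 grasp in neck mm [ 0.6  -0.54 71.76] tilt [0.0008 0.0031] ang 67.75 w mm 12.94
F neck [0.89 1.24 4.65] M neck@tcp [-0.263 -0.354  0.001] q [ 0.91  0.43 -0.43  1.71 -0.44  1.23  0.05]
```

```bash
python3 -m creep '[[1,0,0,0,0,0,5],[1,0,0,0,0,0,5],[0,0,0,0,0,0,5]]' >/dev/null; python3 r.py
```

```text
t 10.1 grasp in neck mm [ 0.56 -0.48 69.62] tilt [0.0009 0.0031] ang 67.81 w mm 13.01
F neck [2.1  1.37 3.89] M neck@tcp [-0.369 -0.492  0.057] q [ 0.91  0.43 -0.44  1.72 -0.44  1.23  0.05]
```

```bash
python3 -m creep '[[1,0,0,0,0,0,5],[1,0,0,0,0,0,5],[0,0,0,0,0,0,5]]' >/dev/null; python3 r.py
```

```text
t 10.4 grasp in neck mm [ 0.59 -0.48 67.77] tilt [0.0008 0.0031] ang 67.82 w mm 12.89
F neck [2.38 1.99 4.98] M neck@tcp [-0.289 -0.485  0.079] q [ 0.91  0.43 -0.44  1.72 -0.44  1.22  0.05]
```

```bash
python3 -m creep '[[1,0,0,0,0,0,5],[0.7,0,0,0,0,0,5],[0,0,0,0,0,0,5]]' >/dev/null; python3 r.py
```

```text
t 10.7 grasp in neck mm [ 0.61 -0.45 66.29] tilt [0.0008 0.0031] ang 67.82 w mm 12.89
F neck [1.07 1.1  6.03] M neck@tcp [-0.223 -0.279  0.012] q [ 0.91  0.43 -0.44  1.72 -0.44  1.22  0.05]
```

```bash
python3 -m creep '[[0.6,0,0,0,0,0,5],[0,0,0,0,0,0,5]]' >/dev/null; python3 r.py
```

```text
t 10.9 grasp in neck mm [ 0.61 -0.45 66.15] tilt [0.0007 0.0031] ang 67.82 w mm 12.63
F neck [0.36 1.53 8.25] M neck@tcp [-0.173 -0.062 -0.016] q [ 0.91  0.43 -0.44  1.72 -0.44  1.22  0.05]
```

```bash
python3 -m creep '[[0.2,0,0,0.04,0,0,5],[0.2,0,0,0.04,0,0,5],[0,0,0,0,0,0,5]]' >/dev/null; python3 r.py
```

```text
t 11.2 grasp in neck mm [ 0.86 -0.39 66.09] tilt [0.0001 0.0033] ang 63.2 w mm 12.66
F neck [ 0.04  1.91 10.91] M neck@tcp [-0.115 -0.08   0.032] q [ 0.9   0.43 -0.42  1.72 -0.44  1.22 -0.03]
```

```bash
python3 -m creep '[[-0.4,0,0,0.04,0,0,5],[0,0,0,0.04,0,0,5],[0,0,0,0,0,0,5]]' >/dev/null; python3 r.py
```

```text
t 11.5 grasp in neck mm [ 0.84 -0.37 66.13] tilt [0.0002 0.0032] ang 58.62 w mm 12.6
F neck [0.4  2.84 8.16] M neck@tcp [-0.137 -0.307  0.09 ] q [ 0.89  0.43 -0.41  1.72 -0.45  1.22 -0.1 ]
```

```bash
python3 -m creep '[[0,0,0,0.04,0,0,5],[0,0,0,0.04,0,0,5],[0,0,0,0,0,0,5]]' >/dev/null; python3 r.py
```

```text
t 11.8 grasp in neck mm [ 0.83 -0.31 66.12] tilt [0.0003 0.0031] ang 54.03 w mm 12.78
F neck [1.55 1.88 8.49] M neck@tcp [-0.084 -0.277  0.004] q [ 0.88  0.43 -0.4   1.72 -0.46  1.22 -0.18]
```

```bash
python3 -m creep '[[0,0,0,0.04,0,0,5],[0,0,0,0.04,0,0,5],[0,0,0,0,0,0,5]]' >/dev/null; python3 r.py
```

```text
t 12.1 grasp in neck mm [ 0.86 -0.28 66.07] tilt [0.0002 0.0031] ang 49.45 w mm 12.82
F neck [1.91 2.63 7.74] M neck@tcp [-0.116 -0.357  0.038] q [ 0.87  0.42 -0.38  1.72 -0.46  1.22 -0.25]
```

```bash
python3 -m creep '[[0.2,0,0,0.04,0,0,5],[0.2,0,0,0.04,0,0,5],[0,0,0,0,0,0,5]]' >/dev/null; python3 r.py
```

```text
t 12.4 grasp in neck mm [ 0.95 -0.19 65.87] tilt [0.     0.0031] ang 44.88 w mm 12.61
F neck [0.53 2.29 8.9 ] M neck@tcp [-0.083 -0.201  0.015] q [ 0.86  0.42 -0.37  1.72 -0.47  1.23 -0.33]
```

```bash
python3 -m creep '[[0.15,0,0,0.04,0,0,5],[0.15,0,0,0.04,0,0,5],[0,0,0,0,0,0,5]]' >/dev/null; python3 r.py
```

```text
t 12.7 grasp in neck mm [ 0.81 -0.19 65.4 ] tilt [0.0003 0.0029] ang 40.28 w mm 12.68
F neck [1.46 2.91 7.65] M neck@tcp [-0.054 -0.141  0.049] q [ 0.85  0.42 -0.36  1.72 -0.47  1.23 -0.41]
```

```bash
python3 -m creep '[[0.2,0,0,0.04,0,0,5],[0.2,0,0,0.04,0,0,5],[0,0,0,0,0,0,5]]' >/dev/null; python3 r.py
```

```text
t 13.0 grasp in neck mm [ 0.75 -0.15 64.99] tilt [0.0005 0.0028] ang 35.7 w mm 12.56
F neck [0.7  2.6  8.37] M neck@tcp [-0.03  -0.172 -0.054] q [ 0.84  0.42 -0.35  1.72 -0.48  1.23 -0.48]
```

```bash
python3 -m creep '[[0.2,0,0,0.04,0,0,5],[0.2,0,0,0.04,0,0,5],[0,0,0,0,0,0,5]]' >/dev/null; python3 r.py
```

```text
t 13.3 grasp in neck mm [ 0.66 -0.13 64.56] tilt [0.0007 0.0027] ang 31.12 w mm 12.92
F neck [0.59 2.14 8.33] M neck@tcp [ 0.031 -0.108 -0.01 ] q [ 0.82  0.42 -0.33  1.72 -0.48  1.23 -0.56]
```

```bash
python3 -m creep '[[0.2,0,0,0.04,0,0,5],[0.2,0,0,0.04,0,0,5],[0,0,0,0,0,0,5]]' >/dev/null; python3 r.py
```

```text
t 13.6 grasp in neck mm [ 0.6  -0.04 64.15] tilt [0.0009 0.0026] ang 26.54 w mm 13.04
F neck [0.58 2.81 8.47] M neck@tcp [ 0.036 -0.076 -0.007] q [ 0.81  0.42 -0.32  1.73 -0.49  1.23 -0.64]
```

```bash
python3 -m creep '[[0.2,0,0,0.04,0,0,5],[0.2,0,0,0.04,0,0,5],[0,0,0,0,0,0,5]]' >/dev/null; python3 r.py
```

```text
t 13.9 grasp in neck mm [ 0.55  0.01 63.71] tilt [0.001  0.0025] ang 21.96 w mm 12.74
F neck [0.08 3.26 7.53] M neck@tcp [ 0.017 -0.053 -0.068] q [ 0.8   0.41 -0.31  1.73 -0.49  1.23 -0.71]
```

```bash
python3 -m creep '[[0.2,0,0,0.04,0,0,5],[0.2,0,0,0.04,0,0,5],[0,0,0,0,0,0,5]]' >/dev/null; python3 r.py
```

```text
t 14.2 grasp in neck mm [ 0.52  0.02 63.33] tilt [0.001  0.0025] ang 17.37 w mm 13.03
F neck [0.89 2.63 8.87] M neck@tcp [ 0.117 -0.064 -0.022] q [ 0.79  0.41 -0.3   1.73 -0.5   1.23 -0.79]
```

```bash
python3 -m creep '[[0.2,0,0,0.04,0,0,5],[0.2,0,0,0.04,0,0,5],[0,0,0,0,0,0,5]]' >/dev/null; python3 r.py
```

```text
t 14.5 grasp in neck mm [ 0.48  0.09 62.94] tilt [0.0012 0.0024] ang 12.79 w mm 12.85
F neck [0.17 2.64 8.61] M neck@tcp [0.071 0.016 0.04 ] q [ 0.78  0.41 -0.28  1.73 -0.5   1.23 -0.86]
```

```bash
python3 -m creep '[[0.2,0,0,0.04,0,0,5],[0.2,0,0,0.04,0,0,5],[0,0,0,0,0,0,5]]' >/dev/null; python3 r.py
```

```text
t 14.8 grasp in neck mm [ 0.51  0.13 62.57] tilt [0.0011 0.0023] ang 8.21 w mm 12.66
F neck [0.08 3.6  8.49] M neck@tcp [ 0.152 -0.005 -0.024] q [ 0.77  0.41 -0.27  1.73 -0.51  1.23 -0.94]
```

```bash
python3 -m creep '[[0.2,0,0,0.04,0,0,5],[0.2,0,0,0.04,0,0,5],[0,0,0,0,0,0,5]]' >/dev/null; python3 r.py
```

```text
t 15.1 grasp in neck mm [ 0.48  0.21 62.09] tilt [0.0012 0.0022] ang 3.62 w mm 12.73
F neck [0.6  2.64 8.31] M neck@tcp [ 0.172  0.019 -0.026] q [ 0.76  0.41 -0.26  1.73 -0.51  1.23 -1.02]
```

```bash
python3 -m creep '[[0.2,0,0,0.04,0,0,5],[0.2,0,0,0.04,0,0,5],[0,0,0,0,0,0,5]]' >/dev/null; python3 r.py
```

```text
t 15.4 grasp in neck mm [ 0.5   0.24 61.71] tilt [0.0011 0.0021] ang -0.96 w mm 12.9
F neck [-0.57  3.77  8.67] M neck@tcp [ 0.161  0.015 -0.023] q [ 0.75  0.41 -0.25  1.73 -0.52  1.24 -1.09]
```

```bash
python3 -m creep '[[0.1,0,0,0.04,0,0,5],[0.1,0,0,0.04,0,0,5],[0,0,0,0,0,0,5]]' >/dev/null; python3 r.py
```

```text
t 15.7 grasp in neck mm [ 0.54  0.33 61.65] tilt [0.0011 0.0021] ang -5.53 w mm 12.36
F neck [0.44 4.37 9.75] M neck@tcp [ 0.373  0.078 -0.009] q [ 0.74  0.41 -0.24  1.73 -0.52  1.24 -1.17]
```

```bash
python3 -m creep '[[-0.3,0,0,0.04,0,0,5],[0,0,0,0.04,0,0,5],[0,0,0,0,0,0,5]]' >/dev/null; python3 r.py
```

```text
t 16.0 grasp in neck mm [ 0.21  0.8  61.64] tilt [0.0021 0.0014] ang -10.07 w mm 12.6
F neck [-0.16  4.33  8.17] M neck@tcp [0.401 0.201 0.141] q [ 0.73  0.41 -0.23  1.73 -0.53  1.24 -1.25]
```

```bash
python3 -m creep '[[0,0,0,0.04,0,0,5],[0,0,0,0.03,0,0,5],[0,0,0,0,0,0,5]]' >/dev/null; python3 r.py
```

```text
t 16.3 grasp in neck mm [ 0.1   0.97 61.58] tilt [0.0026 0.0015] ang -14.0 w mm 13.15
F neck [-1.88  4.41  9.53] M neck@tcp [0.471 0.245 0.527] q [ 0.73  0.41 -0.22  1.73 -0.53  1.24 -1.31]
```

```bash
python3 -m creep '[[0,0,0,-0.04,0,0,5],[-0.5,0,0,0,0,0,5],[-0.5,0,0,0,0,0,5],[0,0,0,0,0,0,5]]' >/dev/null; python3 r.py
```

```text
t 16.7 grasp in neck mm [ 0.07  1.05 61.69] tilt [0.0027 0.0009] ang -11.72 w mm 13.18
F neck [0.42 3.99 4.26] M neck@tcp [ 0.355 -0.143  0.286] q [ 0.73  0.41 -0.22  1.73 -0.53  1.24 -1.27]
```

```bash
python3 -m creep '[[-0.5,0,0,-0.02,0,0,5],[-0.5,0,0,0,0,0,5],[0,0,0,0,0,0,5]]' >/dev/null; python3 r.py
```

```text
t 17.0 grasp in neck mm [ 0.02  0.93 62.4 ] tilt [0.0028 0.0008] ang -10.63 w mm 12.8
F neck [0.55 5.54 2.59] M neck@tcp [ 0.787 -0.316  0.113] q [ 0.73  0.41 -0.22  1.73 -0.53  1.24 -1.26]
```

```bash
python3 -m creep '[[-0.4,0,0,0,0,0,5],[0,0,0,0,0,0,5]]' >/dev/null; python3 r.py
```

```text
t 17.2 grasp in neck mm [ 0.03  0.89 62.81] tilt [0.0028 0.0008] ang -10.62 w mm 12.67
F neck [1.73 6.68 1.71] M neck@tcp [ 0.964 -0.408  0.095] q [ 0.73  0.41 -0.22  1.73 -0.53  1.24 -1.26]
```

```bash
python3 -m creep '[[0,-0.5,0,0,0,0,5],[0,-0.5,0,0,0,0,5],[0,0,0,0,0,0,5]]' >/dev/null; python3 r.py
```

```text
t 17.5 grasp in neck mm [ 0.06  1.   62.93] tilt [0.0028 0.002 ] ang -10.65 w mm 12.94
F neck [1.04 6.2  1.83] M neck@tcp [ 0.821 -0.312  0.08 ] q [ 0.73  0.41 -0.22  1.73 -0.53  1.24 -1.26]
```

```bash
python3 -m creep '[[0,-0.7,0,0,0,0,5],[0,-0.7,0,0,0,0,5],[0,0,0,0,0,0,5]]' >/dev/null; python3 r.py
```

```text
t 17.8 grasp in neck mm [ 0.07  1.21 63.08] tilt [0.0028 0.0036] ang -10.7 w mm 12.99
F neck [0.09 3.29 0.55] M neck@tcp [ 0.138 -0.145  0.063] q [ 0.73  0.4  -0.22  1.73 -0.53  1.24 -1.26]
```

Forces small, height 63.1 (= 18.5 mm on the neck). Releasing.

```bash
python3 -m creep '[[0,-0.6,0,0,0,0,5],[0,0,0,0,0,0,14],[0,0,0,0,0,0,18],[0,0,0,0,0,0,30],[0,0,0,0,0,0,50]]' >/dev/null; python3 r.py;  python3 -m creep '[[0,0,0,0,0,0,50],[0,0,0,0,0,0,50],[0,0,0,0,0,0,50]]' >/dev/null; python3 r.py
python3 - <<'E'
from plan import *
import cv2
d=get_image("wrist"); cv2.imwrite("pics/w6.png",d["img"][:,:,::-1])
E
```

```text
t 18.3 grasp in neck mm [ 0.29  1.84 63.21] tilt [0.0025 0.0033] ang -10.71 w mm 26.56
F neck [-0.17 -0.1  -0.3 ] M neck@tcp [-0.637 -0.023  0.001] q [ 0.73  0.4  -0.22  1.73 -0.53  1.24 -1.26]
t 18.6 grasp in neck mm [ 0.53  2.45 63.22] tilt [0.0022 0.0028] ang -10.67 w mm 46.99
F neck [ 0.33 -0.06 -0.09] M neck@tcp [-0.589  0.064 -0.027] q [ 0.73  0.4  -0.22  1.73 -0.53  1.24 -1.26]
```

View pics/w6.png

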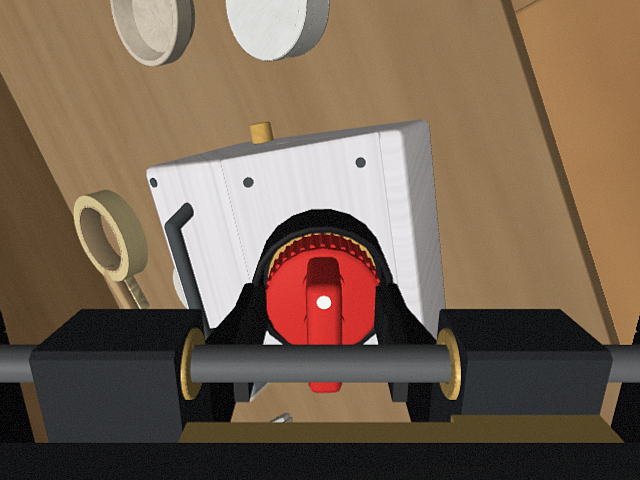

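```bash
python3 -m creep '[[-8,0,0,0,0,0,60],[-15,0,0,0,0,0,60],[-20,0,0,0,0,0,60],[-20,0,0,0,0,0,60],[-20,0,0,0,0,0,60]]' >/dev/null; python3 -m creep '[[-15,0,0,0,0,0,60],[0,0,0,0,0,0,60],[0,0,0,0,0,0,60],[0,0,0,0,0,0,60]]' >/dev/null; python3 r.py
python3 - <<'E'
from plan import *
import cv2
d=get_image("wrist"); w=d["img"][120:320,200:440,::-1]
W=lambda s,phi,h:B+RB.apply([s*.023*np.cos(np.radians(phi)),s*.023*np.sin(np.radians(phi)),h])
for h in (.0715,.083):print(h,[proj(d,W(s,-11,h)).round(1).tolist() for s in(1,-1)])
cv2.imwrite("pics/w7.png",cv2.resize(w,None,fx=3,fy=3,interpolation=2))
d=get_image("top"); cv2.imwrite("pics/t7.png",cv2.resize(d["img"][140:340,200:460,::-1],None,fx=3,fy=3,interpolation=2))
print([(h,[proj(d,W(s,-11,h)).round(1).tolist() for s in(1,-1)]) for h in (.0715,.083)])
E
```

```text
t 19.55 grasp in neck mm [  0.26   3.06 160.09] tilt [0.004  0.0018] ang -10.66 w mm 59.87
F neck [ 0.08 -0.32 -0.27] M neck@tcp [-0.608  0.06  -0.037] q [ 0.79  0.36 -0.19  1.61 -0.5   1.43 -1.27]
0.0715 [[[324.9, 213.1]], [[324.3, 285.5]]]
0.083 [[[325.2, 218.3]], [[324.5, 293.7]]]
[(0.0715, [[[392.3, 244.8]], [[381.7, 272.2]]]), (0.083, [[[397.6, 244.8]], [[387.0, 272.4]]])]
```

View pics/w7.png

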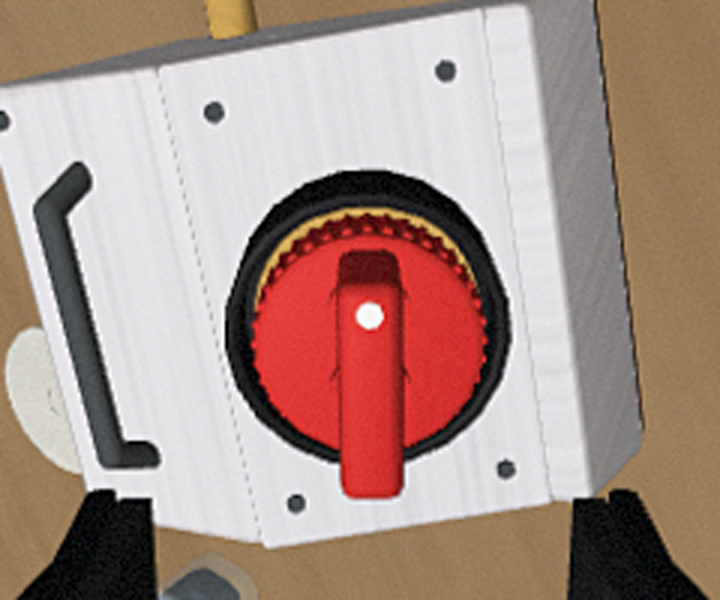

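View pics/t7.png

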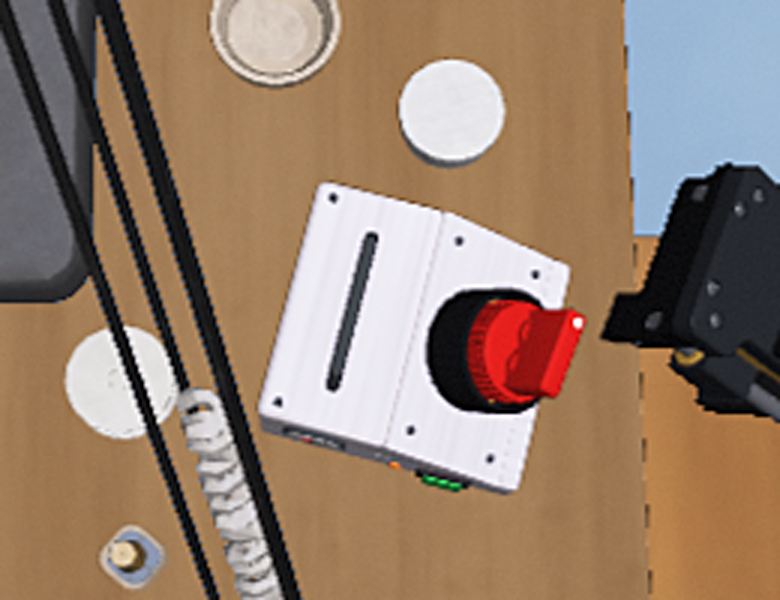

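```bash
python3 -c "
from bench import ctrl
print(ctrl.close_job())"
```

```text
the job is handed in; nothing more can be done
None
```

The cap is screwed home and released, and I handed the job in at about 19.7 s of the 64 s allowed.

**What I did:**
- I gripped the wing at 25 N and pressed at about 6 N while turning counter-clockwise. The cap dropped after about 60–65 degrees of turn.
- I followed it about 8.4 mm down to the notch floor. I then turned clockwise about 82 degrees with 8–11 N of press, and it ran down the thread until the height levelled off.
- I kept turning about 10 degrees past that point, until resistance rose to about 0.5 N m. I eased back about 3 degrees, let the spring lift the cap, released it and backed off about 97 mm.

**Last checks:**
- **Cap height:** just before release, the measured height put the cap about 18.5 mm up the neck, which is the home position. After release, the wing ends in the top view were within about 2 pixels of where that height predicts.
- **Forces:** wrist force stayed under about 12 N in every reading, and was about zero with the gripper clear.
- **Bystanders:** the bottle, spool and tin look unmoved in the top view.

**Loose ends:**
- **Where the resistance came:** it came only about 10–13 degrees past where the height levelled off. The description puts the end stop 22 degrees past home, so I can't say whether it was the stop or the thread tightening.
- **Sideways pull:** there was up to about 7 N of sideways force while easing off. I reduced it to about 3 N before releasing.
- **Box measurement:** early on, the lower corners of the box disagreed with my fit by about 4 pixels, so I relied on the wing and collar instead.

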